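# Tip the implant driver out of its round jar

### The arm

A 6-joint arm with a two-finger parallel gripper is mounted at the origin on the work surface. World frame = base frame: x ahead of the robot, y to its left, z up, the work surface at z = 0. Lengths are in mm, angles in rad, forces in N, time in s.
With the tool pointing down it reaches from about 275 to 1000 mm from the base axis. Payload 8.4 kg.
Tool frame: the origin (TCP) lies at the very end of the fingers, on their centre line; the grasp point (between the pads) lies 19 mm behind it; z points along the fingers, y is the line along which they close (so a half turn about z gives the same grasp; the last joint's range is limited). The gripper opens to 85 mm and grips with 20 to 120 N. Pads are 22 mm wide; open, the fingers measure 114 mm over their backs; the gripper's body (76 mm by 85 mm) begins 54 mm behind the grasp point. The pads swing forward as they close: fully open they stand 13 mm farther back than shut.
Start: joints at [1.296, 0.353, 1.633, -0, 1.155, -0.002], TCP at [168.392, 601.891, 231.281] pointing down, gripper open.
Joint ranges: [-2.63, 2.63], [-0.92, 2.1], [0.06, 2.66], [-1.3, 4.44], [0, 2.69], [-3.02, 3.02]. Speed limits (rad/s): [2.22, 2.22, 2.79, 3.14, 3.14, 3.14].

### API

Orientations are given as [roll, pitch, yaw] about the fixed x, y, z axes, in that order (R = Rz(yaw) Ry(pitch) Rx(roll)).
In Python, from rig import r, vision gives the robot as it stands. The module is installed in compiled form; this text tells all that it offers.
- The arm moves only by the tool play_rows, never from a script. Its argument "steps" is a list of rows, each an object with "delta_pos": the shift along the tool's x, y, z in cm, a list of three; "yaw": the turn about the tool's z in rad; "jaw": the opening in per cent of the stroke, from 0 (shut) to 100 (fully open). A call has exactly 8 rows; each row is the pose to reach, as a shift and turn from the pose commanded when the call began, along the tool's axes at that moment; what a row does not reach only later rows make up. A row lasts 1/10 s, in which the tool goes at most 50 mm and 8.59 degrees, less where a joint would pass 70% of its speed; a pose out of reach is approached as far as the arm can. A call with a gripper value outside its range is refused whole. The fingers move at their own pace and stop on an object; "grip_force" is the grip in N (left out, the last holds). Time passes only in rows, so rows that repeat a pose let the fingers close, or fill a call up. It gives the time, the measured TCP pose, the force, the opening and the grip force at its end, in the units of the state.
- r.sense(): the state, without advancing time (a new reading comes with each control period).
- vision.grab_frame(name): name is "scene" or "top"; returns (picture, depth): 400x640x3 uint8, red, green, blue; 400x640 float32, mm along the optical axis (not along the pixel's ray), 0 where there is no reading.
- vision.calibration(name): a dict with "mtx" (3x3 intrinsics, pixels), "extrinsics" (4x4, takes a point from camera to world coordinates). Camera axes: x right, y down, z forward; pixel columns grow to the right and rows downward; lengths in mm; the calibration is good to about 2 mm. A picture is of the moment at which its call begins. calibration takes no time and is no camera call.
- r.sign_off(): hands the job in; it is judged then, once.
Trained networks look in the newest picture that a camera, given by its name, has taken for a name from the list of things; names that differ only in an ending like _2 or _b are one class to them, and where a whole thing is asked for, a point or a joint stands for the part that bears it (a point fixed in the world has none). Each returns a list of dicts, best first, with "conf" (0 to 1); they miss things now and then, are a little off and sometimes report something else, mostly with a low value. They report only what shows in the picture. A call takes as long as a camera call.
- vision.cut_out(camera, thing): "region" (400x640 bool, what is visible of it) and "uv" ([column, row] in pixels, amid what is visible of it).
- vision.landmark_of(camera, thing): "uv" ([column, row] in pixels: a listed point, or the origin of a listed thing).
The state is a dict: "clock": time; "qpos": joint angles; "qvel": joint speeds; "joint_efforts": joint torques, N m; "eef_pos": TCP position; "tcp_rot": TCP orientation; "contact_force": force on the tool from outside, world axes, zero at the start; "wrist_torque": the same for the moment, N m; "opening": opening from 0.0 (shut) to 1.0 (fully open); "grasp_force": force on a finger pad.
Only numpy, scipy, OpenCV 4.12 (cv2) and the standard library are available. Lean on these libraries where they do the work, as an engineer would, in place of code of your own. Each camera call takes 0.05 s, during which the arm holds its last target. There are 200 camera calls.

### The job

The short implant driver sits too deep in the round steel jar to be gripped. Tip the round jar over towards its tray until the driver slides out into the tray, then let the jar come back upright; do not tip the square jar beside it.

Things in the scene. Friction and masses are not known exactly. Their poses are not given: they have to be found in the camera images.
- round_stand: Fixed steel stand of the ROUND jar. Origin on the table, straight below the jar's axis; -x points from jar to tray (roughly to the robot), z up. Two cheeks (30 mm long in x, 5 mm thick, at y = -33 and 33 mm, 146 mm high) carry the level pivot, along y, 130 mm above the origin. Fixed open tray: x -50 to -220 mm, y -55 to 55 mm, walls 28 mm high, 3 mm thick, floor 3 mm.
- round_jar (a joint): Tilt (rad) of the round steel jar, open on top, 40 mm outside, 34 mm inside, from 60 mm below to 90 mm above its pivot (upright: top 220 mm above the table). 0 upright, grows as the mouth swings to the tray; stop at 2.36. From about 2.1 the driver slides out by its weight. Pushing the rear (+x) side near the top takes 1 to 4 N; let go, a light spring rights it in 2 to 3 s.
- driver: Short steel implant driver, 75 mm long, handle 12 mm thick and 45 mm long, thinner shank (6 mm), 35 g. Origin half-way along it, z axis along it towards the shank. At the start it stands or leans inside the round jar, its upper end some 70 mm below the rim.
- square_jar (a joint): Tilt of the other jar, a square steel tube (38 mm wide, 150 mm tall) on an equal stand beside the round one, left or right of it, at least 230 mm away: 0 upright, rad. Not to be tipped.

How it is judged:
By the outcome, as a careful person would: the job done as asked, in the order asked, and still so for the second after the job is handed in, with the robot touching nothing.
It also fails if it takes over 53 s, if anything falls off the work surface, if the arm or the gripper's body presses on something with over 40 N, if the wrist force passes 120 N, or if a joint passes its speed limit or range.

## Working session

There is one attempt and no reset: what is moved stays moved. The work goes in short steps, Python scripts to look and compute and a tool call to move; the robot and the scene stay as the last step left them, time stands still between calls to the robot, and variables do not carry over. Pictures are saved under pics/ and viewed, at most 10 in all, crops included, and the job is handed in when it is done.

Besides the shell and the picture viewer there is one more tool, called after ">>>" in YAML: its name, and indented under it one key for each argument. play_rows: Moves the arm, as the interface text tells. Its arguments: {"type":"object","properties":{"steps":{"type":"array"},"grip_force":{"type":"number"}},"required":["steps"]}

```bash
mkdir -p pics
cat > h.py <<'E'
from rig import r, vision
import numpy as np, cv2
def world(cam,pts,depth):
    c=vision.calibration(cam);K=c["mtx"];T=c["extrinsics"]
    u,v=pts[:,0],pts[:,1];z=depth[v,u]
    p=np.c_[(u-K[0,2])/K[0,0]*z,(v-K[1,2])/K[1,1]*z,z]
    return (p@T[:3,:3].T+T[:3,3])[z>0]
E
python3 - <<'E'
from h import *
np.set_printoptions(precision=1,suppress=True)
ims=[]
for cam in("scene","top"):
    im,d=vision.grab_frame(cam); ims.append(im)
    print(cam,vision.calibration(cam)["extrinsics"])
    for n in("round_jar","square_jar","round_stand"):
        for o in vision.cut_out(cam,n)[:2]:
            v,u=np.nonzero(o["region"]); w=world(cam,np.c_[u,v],d)
            print(n,o["conf"],o["uv"],len(w),np.percentile(w,[2,50,98],axis=0).tolist())
            t=w[w[:,2]>212]
            if len(t): print(' top',len(t),t.min(0),t.max(0),t.mean(0))
        if n=="round_stand": print([(o["conf"],o["uv"]) for o in vision.landmark_of(cam,n)])
cv2.imwrite("pics/a.png",cv2.resize(np.vstack(ims),(480,600))[:,:,::-1])
s=r.sense();print(s)
E
```

```text
scene [[  -0.3    0.7   -0.7 1091.7]
 [   0.9    0.2   -0.2  151. ]
 [  -0.    -0.7   -0.7  594.2]
 [   0.     0.     0.     1. ]]
round_jar 0.65 [408.1, 199.1] 1985 [[581.0440460606782, 128.83374856568574, 74.03567429939973], [614.7615082401355, 147.628927186177, 167.78005209789677], [619.2758826518415, 166.20022253226028, 219.4310194318823]]
 top 270 [579.8 128.2 212. ] [619.9 167.1 221.6] [600.8 147.8 216.9]
square_jar 0.93 [261.9, 153.4] 1985 [[539.1509901257135, -151.1988601582723, 72.52745367852492], [575.7688384667, -127.73374634523452, 163.14462468559742], [579.6991078543822, -113.10208365904957, 219.70598414259086]]
 top 264 [ 537.1 -153.6  212. ] [ 580.4 -112.4  221.5] [ 560.8 -132.8  216.9]
round_stand 0.59 [398.6, 220.2] 6407 [[388.84851892794256, 63.66778538981376, 1.1962772404793305], [605.3661900576229, 139.3293163541959, 13.487449816677781], [647.4822057207545, 192.32389368246297, 216.793117345043]]
 top 251 [579.8 129.5 212. ] [619.9 166.8 221.6] [601.5 148.  216.7]
[(0.66, [397.9, 259.2])]
top [[ -0.   -1.    0.2 442.5]
 [ -1.    0.    0.  -12.6]
 [ -0.   -0.2  -1. 
[... 626 characters left out ...]
d 0.76 [243.5, 259.1] 10162 [[385.5104116546806, 62.79205342842556, 0.18377581482991445], [512.9523631025614, 130.57107016455595, 4.995113594272539], [637.4142949535691, 183.62484075137087, 216.24778096876304]]
 top 257 [579.2 127.4 212.1] [617.8 166.8 222.6] [598.4 147.3 218.4]
[(0.8, [235.5, 211.4])]
{'clock': 0.5, 'qpos': array([ 1.3,  0.4,  1.6,  0. ,  1.2, -0. ]), 'qvel': array([-0.,  0.,  0., -0.,  0., -0.]), 'joint_efforts': array([ -0. , -60.5, -34.2,  -0. ,   0. ,  -0. ]), 'eef_pos': array([168.4, 601.9, 231.3]), 'tcp_rot': array([ 3.1, -0. ,  2.9]), 'contact_force': array([ 0.6,  0.1, -0.6]), 'wrist_torque': array([-0.,  0.,  0.]), 'grasp_force': 0.0, 'opening': 1.0006538264287483}
```

View pics/a.png

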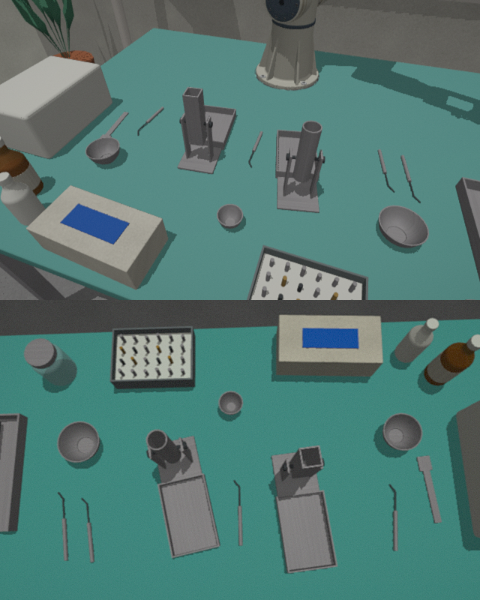

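Run:
```python
from h import *
np.set_printoptions(precision=3,suppress=True)
im,d=vision.grab_frame("top")
v,u=np.nonzero(d>0); w=world("top",np.c_[u,v],d)
k=(w[:,2]>18)&(w[:,2]<33)&(w[:,0]<565)&(w[:,0]>350)&(w[:,1]>40)&(w[:,1]<215)
t=w[k][:,:2].astype(np.float32)
(c,s,a)=cv2.minAreaRect(t); print(len(t),c,s,a,cv2.boxPoints((c,s,a)))
e=np.array([599.7,147.5])-c; print("dir",np.arctan2(e[1],e[0]),np.linalg.norm(e))
s=r.sense();print(s["tcp_rot"],s["qpos"],s["eef_pos"])
```

```text
789 (467.27313232421875, 119.56668090820312) (170.59359741210938, 110.36846923828125) 12.094829559326172 [[372.307 155.654]
 [395.432  47.735]
 [562.239  83.48 ]
 [539.114 191.398]]
dir 0.2078865053413132 135.34084970142248
[-3.142 -0.     2.869] [ 1.296  0.353  1.633  0.     1.155 -0.002] [168.392 601.866 231.271]
```

>>> play_rows:
  steps:
    - {"delta_pos": [-2,-1,-2],"yaw": 0,"jaw": 0}
    - {"delta_pos": [-5,-2.6,-4],"yaw": 0,"jaw": 0}
    - {"delta_pos": [-9,-4.7,-5],"yaw": 0,"jaw": 0}
    - {"delta_pos": [-13,-6.7,-5],"yaw": 0,"jaw": 0}
    - {"delta_pos": [-17,-8.8,-5],"yaw": 0,"jaw": 0}
    - {"delta_pos": [-21,-10.9,-5],"yaw": 0,"jaw": 0}
    - {"delta_pos": [-25,-13,-5],"yaw": 0,"jaw": 0}
    - {"delta_pos": [-28,-14.5,-5],"yaw": 0,"jaw": 0}

```text
clock: 1.35
eef_pos: [400.5, 384.9, 281.5]
tcp_rot: [3.141, 0.001, 2.868]
contact_force: [0.9, -0.3, 0.3]
opening: -0.004
grasp_force: 0.0
```

>>> play_rows:
  steps:
    - {"delta_pos": [-4,-2.1,0],"yaw": -0.1,"jaw": 0}
    - {"delta_pos": [-8,-4.2,0],"yaw": -0.2,"jaw": 0}
    - {"delta_pos": [-12,-6.2,0],"yaw": -0.3,"jaw": 0}
    - {"delta_pos": [-16,-8.3,0],"yaw": -0.4,"jaw": 0}
    - {"delta_pos": [-20,-10.4,0],"yaw": -0.483,"jaw": 0}
    - {"delta_pos": [-24,-12.5,0],"yaw": -0.483,"jaw": 0}
    - {"delta_pos": [-28,-14.5,0],"yaw": -0.483,"jaw": 0}
    - {"delta_pos": [-29.9,-15.5,0],"yaw": -0.483,"jaw": 0}

```text
clock: 2.15
eef_pos: [647.4, 154.2, 281.1]
tcp_rot: [-3.141, 0.001, -2.933]
contact_force: [-0.2, 0.2, 0.3]
opening: -0.001
grasp_force: 0.0
```

```bash
cat > plan.py <<'E'
from h import *
np.set_printoptions(precision=2,suppress=True)
s=r.sense();f=0.21;d=s["eef_pos"][:2]-[600,147.3]
print(s["eef_pos"],s["tcp_rot"],s["contact_force"],s["clock"],s["qpos"])
X=d@[np.cos(f),np.sin(f)];Y=d@[-np.sin(f),np.cos(f)];print("stand",X,Y)
E
python3 plan.py
python3 - <<'E'
import numpy as np
for t in np.arange(0,2.31,0.1):
    a=np.array([-np.sin(t),np.cos(t)]);n=np.array([np.cos(t),np.sin(t)])
    p=np.array([0,130])+70*a+(20+11*abs(np.cos(t)))*n; print(round(t,2),p.round(1))
E
```

```text
[647.41 154.25 281.13] [-3.14  0.   -2.93] [-0.16  0.24  0.33] 2.15 [ 0.23  0.38  1.49 -0.    1.28 -1.55]
stand 47.812653673147466 -3.088141286556164
0.0 [ 31. 200.]
0.1 [ 23.8 202.7]
0.2 [ 16.3 204.7]
0.3 [  8.5 205.9]
0.4 [  0.5 206.2]
0.5 [ -7.5 205.6]
0.6 [-15.5 204.2]
0.7 [-23.4 201.8]
0.8 [-30.9 198.6]
0.9 [-38.2 194.5]
1.0 [-44.9 189.7]
1.1 [-51. 184.]
1.2 [-56.6 177.7]
1.3 [-61.3 170.8]
1.4 [-65.3 163.4]
1.5 [-68.4 155.7]
1.6 [-70.6 148.3]
1.7 [-72.2 142.2]
1.8 [-73.3 136. ]
1.9 [-73.9 129.7]
2.0 [-73.9 123.2]
2.1 [-73.3 116.7]
2.2 [-72.2 110.2]
2.3 [-70.4 103.7]
```

>>> play_rows:
  steps:
    - {"delta_pos": [0,0.1,1.5],"yaw": 0,"jaw": 0}
    - {"delta_pos": [0,0.3,4],"yaw": 0,"jaw": 0}
    - {"delta_pos": [0,0.3,6.5],"yaw": 0,"jaw": 0}
    - {"delta_pos": [0,0.3,8.1],"yaw": 0,"jaw": 0}
    - {"delta_pos": [0,0.3,8.1],"yaw": 0,"jaw": 0}
    - {"delta_pos": [0.5,0.3,8.1],"yaw": 0,"jaw": 0}
    - {"delta_pos": [1,0.3,8.1],"yaw": 0,"jaw": 0}
    - {"delta_pos": [1.4,0.3,8.1],"yaw": 0,"jaw": 0}

```text
clock: 2.95
eef_pos: [630.8, 157.2, 201.6]
tcp_rot: [3.142, 0.002, -2.931]
contact_force: [-0.7, 0.4, 0.0]
opening: -0.001
grasp_force: 0.0
```

```bash
python3 plan.py
```

```text
[630.84 157.18 201.62] [ 3.14  0.   -2.93] [-0.66  0.37  0.02] 2.95 [ 0.24  0.42  1.61  0.    1.12 -1.54]
stand 32.218681239464665 3.230462601946129
```

>>> play_rows:
  steps:
    - {"delta_pos": [0.4,-0.3,-0.1],"yaw": 0,"jaw": 0}
    - {"delta_pos": [0.9,-0.3,-0.3],"yaw": 0,"jaw": 0}
    - {"delta_pos": [1.6,-0.3,-0.5],"yaw": 0,"jaw": 0}
    - {"delta_pos": [2.4,-0.3,-0.6],"yaw": 0,"jaw": 0}
    - {"delta_pos": [3.2,-0.3,-0.6],"yaw": 0,"jaw": 0}
    - {"delta_pos": [4.0,-0.3,-0.6],"yaw": 0,"jaw": 0}
    - {"delta_pos": [4.8,-0.3,-0.4],"yaw": 0,"jaw": 0}
    - {"delta_pos": [5.6,-0.3,-0.2],"yaw": 0,"jaw": 0}

```text
clock: 3.75
eef_pos: [576.0, 142.3, 202.1]
tcp_rot: [3.142, 0.0, -2.931]
contact_force: [1.8, 0.2, 0.0]
opening: 0.004
grasp_force: 0.6
```

```bash
python3 plan.py
python3 - <<'E'
from h import *
im,d=vision.grab_frame("scene")
cv2.imwrite("pics/b.png",im[60:340,250:550,::-1])
E
```

```text
[576.   142.26 202.14] [ 3.14  0.   -2.93] [1.75 0.15 0.02] 3.75 [ 0.24  0.33  1.73  0.    1.08 -1.54]
stand -24.523623632044327 0.07353697495177573
```

View pics/b.png

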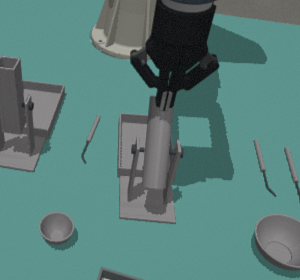

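The jar is tilted by about 0.7 rad, the shut fingers are centred on its rear side (crop ~165,95), and the square jar is untouched. I'll carry on along the arc.

>>> play_rows:
  steps:
    - {"delta_pos": [0.7,0,0.3],"yaw": 0,"jaw": 0}
    - {"delta_pos": [1.4,0,0.8],"yaw": 0,"jaw": 0}
    - {"delta_pos": [2.1,0,1.3],"yaw": 0,"jaw": 0}
    - {"delta_pos": [2.7,0,1.8],"yaw": 0,"jaw": 0}
    - {"delta_pos": [3.2,0,2.4],"yaw": 0,"jaw": 0}
    - {"delta_pos": [3.7,0,3.1],"yaw": 0,"jaw": 0}
    - {"delta_pos": [4.1,0,3.9],"yaw": 0,"jaw": 0}
    - {"delta_pos": [4.4,0,4.6],"yaw": 0,"jaw": 0}

```text
clock: 4.6
eef_pos: [533.1, 133.1, 155.4]
tcp_rot: [-3.142, -0.0, -2.931]
contact_force: [0.9, 0.2, 1.2]
opening: 0.004
grasp_force: 0.8
```

```bash
python3 plan.py
```

```text
[533.15 133.08 155.44] [-3.14 -0.   -2.93] [0.94 0.2  1.19] 4.6 [ 0.24  0.32  1.87 -0.    0.95 -1.54]
stand -68.34688879857768 0.027126482244313906
```

>>> play_rows:
  steps:
    - {"delta_pos": [0.2,0,0.7],"yaw": 0,"jaw": 0}
    - {"delta_pos": [0.4,0,1.3],"yaw": 0,"jaw": 0}
    - {"delta_pos": [0.5,0,1.9],"yaw": 0,"jaw": 0}
    - {"delta_pos": [0.5,0,2.5],"yaw": 0,"jaw": 0}
    - {"delta_pos": [0.5,0,3.1],"yaw": 0,"jaw": 0}
    - {"delta_pos": [0.5,0,3.7],"yaw": 0,"jaw": 0}
    - {"delta_pos": [0.4,0,4.3],"yaw": 0,"jaw": 0}
    - {"delta_pos": [0.4,0,4.7],"yaw": 0,"jaw": 0}

```text
clock: 5.4
eef_pos: [529.8, 132.3, 108.6]
tcp_rot: [-3.142, -0.0, -2.931]
contact_force: [0.2, -0.6, 1.4]
opening: -0.001
grasp_force: 0.8
```

>>> play_rows:
  steps:
    - {"delta_pos": [0,0,0.1],"yaw": 0,"jaw": 0}
    - {"delta_pos": [0,0,0.2],"yaw": 0,"jaw": 0}
    - {"delta_pos": [0,0,0.2],"yaw": 0,"jaw": 0}
    - {"delta_pos": [0,0,0.2],"yaw": 0,"jaw": 0}
    - {"delta_pos": [0,0,0.2],"yaw": 0,"jaw": 0}
    - {"delta_pos": [0,0,0.2],"yaw": 0,"jaw": 0}
    - {"delta_pos": [0,0,0.2],"yaw": 0,"jaw": 0}
    - {"delta_pos": [0,0,0.2],"yaw": 0,"jaw": 0}

```text
clock: 6.2
eef_pos: [529.6, 132.3, 107.3]
tcp_rot: [-3.142, -0.0, -2.931]
contact_force: [-1.0, -0.4, 1.0]
opening: -0.002
grasp_force: 0.9
```

```bash
cat > look.py <<'E'
from h import *
import sys
p=[]
for c in("scene","top"):
    im,d=vision.grab_frame(c); p.append(im)
    for o in vision.cut_out(c,"driver")[:3]:
        v,u=np.nonzero(o["region"]); w=world(c,np.c_[u,v],d); print(c,o["conf"],o["uv"],np.median(w,axis=0),np.ptp(w,axis=0))
a=p[0][60:340,250:550];b=p[1][160:380,170:350]
cv2.imwrite(f"pics/{sys.argv[1]}.png",np.hstack([cv2.resize(a,(400,373)),cv2.resize(b,(305,373))])[:,:,::-1])
E
python3 plan.py; python3 look.py c
```

```text
[529.64 132.32 107.26] [-3.14 -0.   -2.93] [-0.95 -0.37  1.04] 6.2 [ 0.24  0.39  1.91 -0.    0.85 -1.54]
stand -71.93263721949901 0.019844738062824403
scene 0.58 [408.3, 212.6] [640.79153296 150.41508016 161.21725169] [237.99414189  63.44859281 180.12565256]
top 0.47 [252.6, 303.0] [441.3704477  113.89847042  13.38567259] [ 71.6131724   76.66798144 490.39423295]
```

View pics/c.png

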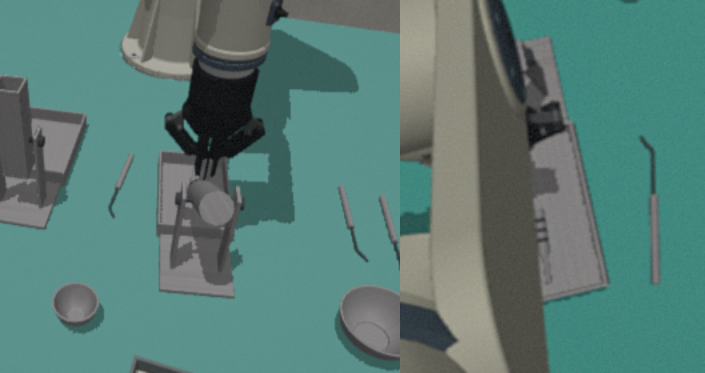

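The top view shows the driver lying in the tray (right panel ~545,245, about x=441, y=114, z=13), clear of the mouth. The jar is at about 2.2 rad. Next I release the jar by lifting straight up.

>>> play_rows:
  steps:
    - {"delta_pos": [0,0,-0.8],"yaw": 0,"jaw": 0}
    - {"delta_pos": [0,0,-2.5],"yaw": 0,"jaw": 0}
    - {"delta_pos": [0,0,-5],"yaw": 0,"jaw": 0}
    - {"delta_pos": [0,0,-8],"yaw": 0,"jaw": 0}
    - {"delta_pos": [0,0,-11],"yaw": 0,"jaw": 0}
    - {"delta_pos": [0,0,-14],"yaw": 0,"jaw": 0}
    - {"delta_pos": [0,0,-17],"yaw": 0,"jaw": 0}
    - {"delta_pos": [0,0,-19.5],"yaw": 0,"jaw": 0}

```text
clock: 7.2
eef_pos: [530.3, 132.5, 304.9]
tcp_rot: [3.142, 0.003, -2.931]
contact_force: [0.3, -0.6, -0.4]
opening: 0.002
grasp_force: 0.0
```

>>> play_rows:
  steps:
    - {"delta_pos": [0,2,0],"yaw": 0,"jaw": 0}
    - {"delta_pos": [0,5,0],"yaw": 0,"jaw": 0}
    - {"delta_pos": [0,8,0],"yaw": 0,"jaw": 0}
    - {"delta_pos": [0,12,0],"yaw": 0,"jaw": 0}
    - {"delta_pos": [0,16,0],"yaw": 0,"jaw": 0}
    - {"delta_pos": [0,20,0],"yaw": 0,"jaw": 0}
    - {"delta_pos": [0,23,0],"yaw": 0,"jaw": 0}
    - {"delta_pos": [0,25,0],"yaw": 0,"jaw": 0}

```text
clock: 8.0
eef_pos: [477.1, 379.1, 302.9]
tcp_rot: [3.141, 0.001, -2.93]
contact_force: [0.3, 0.2, 0.1]
opening: 0.004
grasp_force: 0.0
```

>>> play_rows:
  steps:
    - {"delta_pos": [0,0,0],"yaw": 0,"jaw": 0}
    - {"delta_pos": [0,0,0],"yaw": 0,"jaw": 0}
    - {"delta_pos": [0,0,0],"yaw": 0,"jaw": 0}
    - {"delta_pos": [0,0,0],"yaw": 0,"jaw": 0}
    - {"delta_pos": [0,0,0],"yaw": 0,"jaw": 0}
    - {"delta_pos": [0,0,0],"yaw": 0,"jaw": 0}
    - {"delta_pos": [0,0,0],"yaw": 0,"jaw": 0}
    - {"delta_pos": [0,0,0],"yaw": 0,"jaw": 0}

```text
clock: 8.8
eef_pos: [477.6, 376.7, 302.3]
tcp_rot: [-3.142, 0.0, -2.932]
contact_force: [0.0, 0.2, 0.1]
opening: 0.001
grasp_force: 0.0
```

>>> play_rows:
  steps:
    - {"delta_pos": [0,0,0],"yaw": 0,"jaw": 0}
    - {"delta_pos": [0,0,0],"yaw": 0,"jaw": 0}
    - {"delta_pos": [0,0,0],"yaw": 0,"jaw": 0}
    - {"delta_pos": [0,0,0],"yaw": 0,"jaw": 0}
    - {"delta_pos": [0,0,0],"yaw": 0,"jaw": 0}
    - {"delta_pos": [0,0,0],"yaw": 0,"jaw": 0}
    - {"delta_pos": [0,0,0],"yaw": 0,"jaw": 0}
    - {"delta_pos": [0,0,0],"yaw": 0,"jaw": 0}

```text
clock: 9.6
eef_pos: [477.6, 376.8, 302.3]
tcp_rot: [3.142, 0.0, -2.931]
contact_force: [-0.6, -1.0, 0.4]
opening: 0.002
grasp_force: 0.0
```

>>> play_rows:
  steps:
    - {"delta_pos": [0,0,0],"yaw": 0,"jaw": 0}
    - {"delta_pos": [0,0,0],"yaw": 0,"jaw": 0}
    - {"delta_pos": [0,0,0],"yaw": 0,"jaw": 0}
    - {"delta_pos": [0,0,0],"yaw": 0,"jaw": 0}
    - {"delta_pos": [0,0,0],"yaw": 0,"jaw": 0}
    - {"delta_pos": [0,0,0],"yaw": 0,"jaw": 0}
    - {"delta_pos": [0,0,0],"yaw": 0,"jaw": 0}
    - {"delta_pos": [0,0,0],"yaw": 0,"jaw": 0}

```text
clock: 10.4
eef_pos: [477.6, 376.9, 302.3]
tcp_rot: [-3.142, -0.0, -2.931]
contact_force: [0.3, 0.3, -0.5]
opening: -0.001
grasp_force: 0.0
```

```bash
python3 plan.py; python3 look.py d
python3 - <<'E'
from h import *
for c in("scene","top"):
  im,d=vision.grab_frame(c)
  for n in("round_jar","square_jar"):
    for o in vision.cut_out(c,n)[:1]:
        v,u=np.nonzero(o["region"]); w=world(c,np.c_[u,v],d);t=w[w[:,2]>212];print(c,n,o["conf"],len(t),t.mean(0) if len(t) else w.mean(0))
E
```

```text
[477.59 376.86 302.28] [-3.14 -0.   -2.93] [ 0.31  0.29 -0.5 ] 10.4 [ 0.67  0.27  1.59  0.    1.28 -1.12]
stand -71.87155188264062 250.03029147010386
scene 0.66 [396.0, 196.1] [441.01103715 114.76430367  13.31631144] [46.77223838 10.79437195  7.16386884]
top 0.64 [255.3, 301.2] [442.98827179 115.22375383  13.62224401] [69.97458382 15.83374199 17.48962845]
scene round_jar 0.78 239 [602.14226892 148.38477375 216.71462567]
scene square_jar 0.87 254 [ 560.352808   -132.55876653  216.7661884 ]
top round_jar 0.8 246 [598.42852433 147.32608867 218.61027094]
top square_jar 0.89 320 [ 558.5482258  -132.97717747  218.63651489]
```

View pics/d.png

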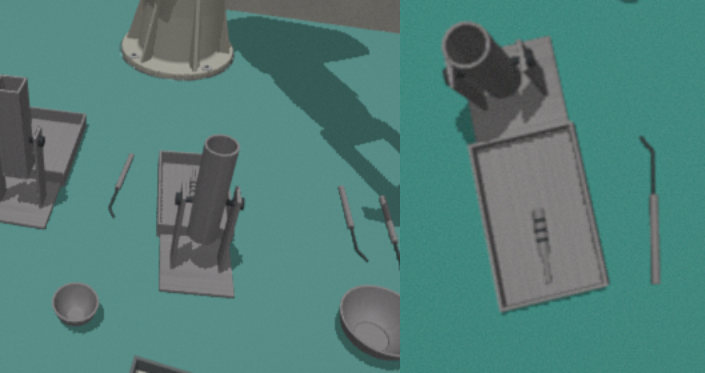

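The driver lies in the tray (right panel ~540,245). The round jar is upright again, the square jar hasn't moved, and the arm is clear.

```bash
python3 -c "
from rig import r
print(r.sign_off())"
```

```text
the job is handed in; nothing more can be done
None
```

I tipped the round jar and the driver slid out into its tray; the jar is upright again, the square jar was not moved, and the job is handed in (about 11 s used).

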